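Make up the condiment board

TASK

Make up the wooden condiment board for a table, everything upright and right down in its pocket: the chili jar in front of the oil bottle, the pepper shaker in front of the stack of dishes, the spice jar between the bottle and the stack, and the toothpick box in the slot between the chili jar and the pepper shaker (front is the side nearest you). Set the loose sauce dish squarely on top of the dish stack. The oil bottle and the stack stay in their pockets, and leave the blue-lidded jar alone; spares stored at the far right end of the counter are not meant.

Things in the scene. Friction and masses are not known exactly. Their poses are not given: they have to be found in the camera images.
- board: fixed beech board, 208 (x) by 304 (y) by 27 mm high, low steel handles at its ends. Origin: centre of underside; x to its back (away from robot), y left, z up. Pockets 16 mm deep, floors 11 mm above origin. Back row (x +47.5 mm): round 78 mm at y +95 and -95 (hold bottle and stack), round 58 at y 0. Front row (x -47.5): round 78 mm at y +95 and -95; slot 42 (x) by 64 (y) at y 0
- oil_bottle: small green oil bottle with a yellow cap and label, body about 60 mm across, 141 mm high, standing in one of the two end pockets of the board's back row; stays there. Origin: centre of its underside, z up
- dish_stack: nested stack of small white sauce dishes, 69 mm across, standing in the other end pocket of the board's back row; stays there. Origin: centre of its underside, z up. Its visible rim is 78 mm above the origin; a dish set on it nests a little and rests with its underside 72 mm above the stack's origin
- chili_jar: squat jar of red chili oil with a green lid, 84 mm high, body 62 mm wide along its x axis and 68 mm along y, lid 63 mm across; loose, upright, 0.25 kg; beside the board (a like one far off at the back right, out of reach, is not meant). Origin: centre of its underside, z up
- pepper_shaker: plain round steel shaker with a domed, holed top, 58 mm diameter at the foot, a little less above, 95 mm high; loose, upright, 0.16 kg; beside the board (a like one far off at the back right, out of reach, is not meant). Origin: centre of its underside, z up
- spice_jar: slim round jar of dried green herbs with a white lid marked dark blue on top, 47 mm diameter, 98 mm high; loose, upright, 0.11 kg; beside the board (a like one far off at the back right, out of reach, is not meant). Origin: centre of its underside, z up
- pick_box: upright green carton of toothpicks, 30 mm (x) by 52 mm (y) by 75 mm high; loose, 0.06 kg; beside the board (a like one far off at the back right, out of reach, is not meant). Origin: centre of its underside, z up
- sauce_dish: single small round white sauce dish, empty, rim 67 mm across, 21 mm high, foot 52 mm across with the wall sloping out to the rim; loose on the worktop, right way up, 35 g; beside the board (a like one far off at the back right, out of reach, is not meant). Origin: centre of its underside, z up
- blue_jar: brown sauce jar with a blue lid, 72 mm across, 120 mm high, standing among the loose things; not part of the set, stays where it is. Origin: centre of its underside, z up
There are look-alikes about, which are no part of the job. Leave any red look-alike of the oil_bottle alone. What is shaped like the spice_jar but orange is not meant.

How it is judged:
By the outcome, as a careful person would: the job done as asked, in the order asked, and still so for the second after the job is handed in, with the robot touching nothing.
It also fails if it takes over 115 s, if anything falls off the work surface, if the arm or the gripper's body presses on something with over 40 N, if the wrist force passes 120 N, or if a joint passes its speed limit or range.

ROBOT

A 7-joint arm with a two-finger parallel gripper is mounted at the origin on a cart in front of the work surface, level with it; the furniture and walls round the work are solid. World frame = base frame: x ahead of the robot, y to its left, z up, the work surface at z = 0. Lengths are in m, angles in rad, forces in N, time in s.
With the tool pointing down it reaches from about 0.35 to 0.775 m from the base axis. Payload 3.1 kg.
Tool frame: the origin (TCP) lies midway between the tips of the shut fingers; the grasp point (between the pads) lies manip.hold_point_z behind it (manip.hold_point_z is the distance from the TCP to the grasp point, in m); z points along the fingers, y is the direction in which the jaws open and shut (so a half turn about z gives the same grasp; the last joint's range is limited). The gripper opens to 85 mm and grips with 20 to 120 N. Pads are 22 mm wide; open, the fingers measure 114 mm over their backs; the gripper's body (76 mm by 85 mm) begins 54 mm behind the grasp point. The pads swing forward as they close: fully open they stand 13 mm farther back than shut.
Start: joints at [1.229, 0.311, 0.014, 1.512, -0.004, 1.319, -0.027], TCP at [0.162, -0.525, 0.192] pointing down, gripper open.
Joint ranges: [-2.7, 2.7], [-0.3, 1.91], [-1.27, 1.3], [0.12, 2.57], [-1.44, 4.58], [0.2, 2.03], [-3.05, 3.05]. Speed limits (rad/s): [2.79, 2.79, 3.14, 3.14, 3.14, 3.14, 3.14].

INTERFACE

Orientations are given as a unit quaternion [w, x, y, z].
In Python, from cell import manip, fingers, ik, monitor, eyes, job_done gives the robot as it stands. Calls block until the motion is done:
- manip.move_ptp(position, orientation): joint-space move of the TCP to a pose.
- manip.move_l(position, frame=None, max_speed=0.15, f_stop=None): straight line of the TCP; frame=None keeps the orientation; max_speed is the mean speed in m/s. With f_stop (N) it stops when the force on the tool has changed by that much, and returns True; else False.
- manip.movej(angles): joint-space move.
- fingers.move_gripper(opening, newtons=None): finger opening in m; newtons is the grip in N (None keeps the last); returns when the fingers have stopped.
- manip.pause(seconds).
- ik(position, orientation): joint angles nearest the present ones, or None.
- monitor.sense(): the state.
- eyes.read_camera(name): name is "side" or "top" or "wrist"; returns the picture (384x512x3 uint8, red, green, blue); there is no depth.
- eyes.camera_info(name): a dict with "fov_y" (degrees; the focal length in pixels is half the picture's height over the tangent of half this angle, whatever the lens; pixels are square), "cx", "cy" (the principal point, pixels), "camera_from_world" (4x4, takes a point from world to camera coordinates); the wrist camera has in their place "T_tool_cam" (4x4, takes a point from camera to tool coordinates, whose origin is the TCP and whose axes are the flange's). Camera axes: x right, y up, looking along -z (the intrinsics and any distortion apply to the point x, -y, -z); pixel columns grow to the right and rows downward; lengths in m; the calibration is good to about 2 mm. A picture is of the moment at which its call begins: read the wrist's pose just before it. camera_info takes no time and is no camera call.
A pose or a line that the arm cannot do raises manip.Unreachable and nothing moves.
- job_done(): hands the job in, once; it reports no verdict.
The state is a dict: "t": time; "joint_pos": joint angles; "qvel": joint speeds; "tau": joint torques, N m; "ee_pos": TCP position; "eef_rot": TCP orientation; "ft_force": force on the tool from outside, world axes, zero at the start; "ft_torque": the same for the moment, N m; "opening": finger opening in m.
Only numpy, scipy, OpenCV 4.12 (cv2) and the standard library are available. Lean on these libraries where they do the work, as an engineer would, in place of code of your own. Each camera call takes 0.05 s, during which the arm holds its last target. There are 200 camera calls.

## Working session

There is one attempt and no reset: what is moved stays moved. The work goes in short steps, each a Python script; the robot and the scene stay as the last script left them, time stands still between calls to the robot, and variables do not carry over. Pictures are saved under pics/ and viewed, about 12 in all and at most 16, crops included, and the job is handed in when it is done.

```bash
ls; mkdir -p pics
python3 - <<'E'
from cell import manip, fingers, ik, monitor, eyes
import cv2,numpy as np
np.set_printoptions(precision=4,suppress=True)
for n in("side","top","wrist"):
    print(n,eyes.camera_info(n))
    cv2.imwrite(f"pics/{n}0.png",cv2.resize(eyes.read_camera(n)[:,:,::-1],(800,600),interpolation=cv2.INTER_CUBIC))
print(monitor.sense(),manip.hold_point_z)
E
```

```text
pics
side {'fov_y': 43.89681003410912, 'cx': 255.72494673632042, 'cy': 182.20476188557333, 'camera_from_world': array([[ 0.9636, -0.2673, -0.0044, -0.5239],
       [ 0.0978,  0.3372,  0.9363, -0.122 ],
       [-0.2488, -0.9027,  0.3511, -1.5652],
       [ 0.    ,  0.    ,  0.    ,  1.    ]])}
top {'fov_y': 44.85583566772396, 'cx': 255.95721118798542, 'cy': 194.75220991976892, 'camera_from_world': array([[-0.0048, -0.9999, -0.0149,  0.0833],
       [ 0.9994, -0.0054,  0.0355, -0.5258],
       [-0.0355, -0.0148,  0.9993, -1.6208],
       [ 0.    ,  0.    ,  0.    ,  1.    ]])}
wrist {'fov_y': 63.04394653900329, 'cx': 257.91378037306873, 'cy': 195.8297155808959, 'T_tool_cam': array([[ 0.0007,  0.9502,  0.3117,  0.0789],
       [ 1.    , -0.0011,  0.0011,  0.    ],
       [ 0.0014,  0.3117, -0.9502, -0.1811],
       [ 0.    ,  0.    ,  0.    ,  1.    ]])}
{'t': 0.15, 'joint_pos': array([ 1.2293,  0.3115,  0.014 ,  1.5127, -0.0044,  1.3192, -0.0272]), 'qvel': array([ 0.0009, -0.0031, -0.0016, -0.0037,  0.0013, -0.0027,  0.0004]), 'tau': array([  0.0006, -38.0277,   0.1464, -23.0851,   0.0123,   0.0098,
         0.    ]), 'ee_pos': array([ 0.1622, -0.5248,  0.1912]), 'eef_rot': array([-0.0009,  0.9888,  0.1494, -0.0002]), 'ft_force': array([-0.2903, -0.4972,  0.3841]), 'ft_torque': array([-0.0469,  0.0185,  0.0323]), 'opening': 0.08512233830039743} 0.0187
```

View pics/top0.png

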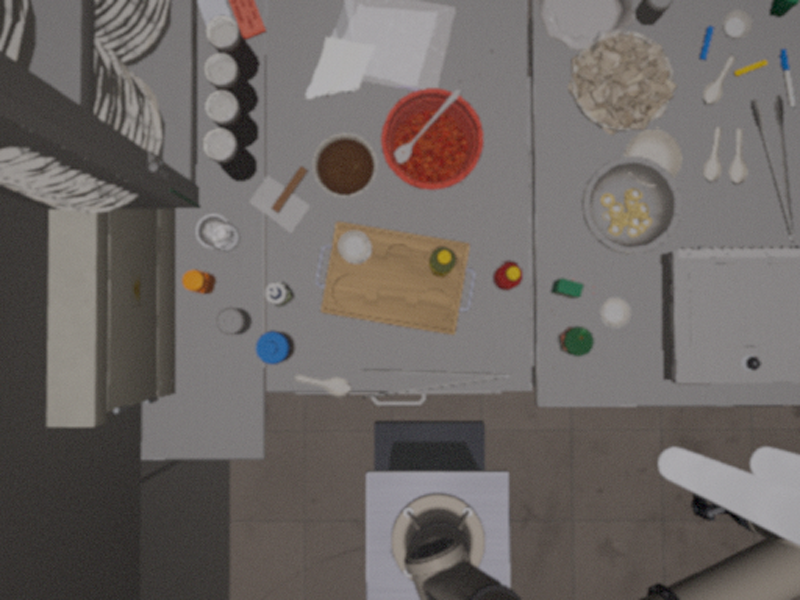

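View pics/side0.png

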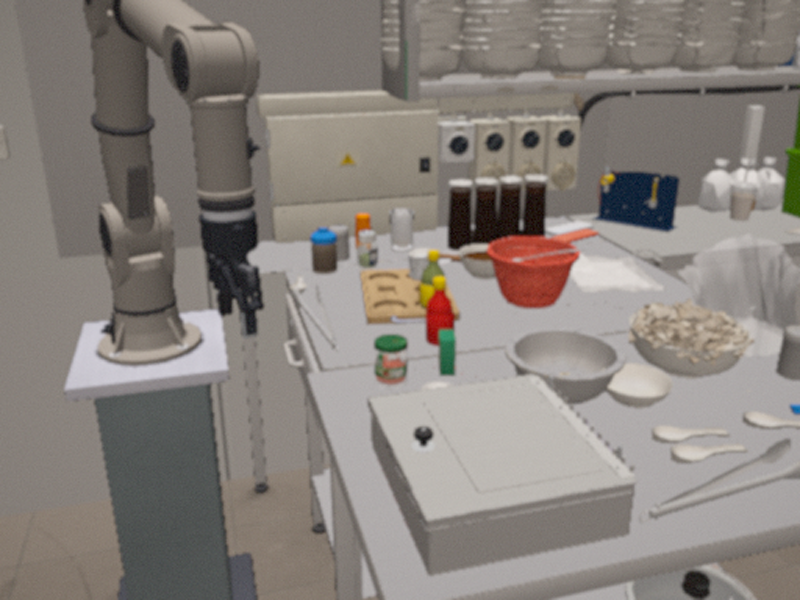

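```bash
cat > h.py <<'E'
from cell import manip, fingers, ik, monitor, eyes, job_done
import cv2, numpy as np, pickle
from scipy.spatial.transform import Rotation as R
np.set_printoptions(precision=4,suppress=True)
def Rq(q): return R.from_quat([q[1],q[2],q[3],q[0]]).as_matrix()
def down(yaw=0.):  # tool x at world angle yaw, pointing down
    return [0*1.0, np.cos(yaw/2), np.sin(yaw/2), 0.]
def snap(name,cam="wrist"):
    s=monitor.sense(); ci=eyes.camera_info(cam); im=eyes.read_camera(cam)
    if cam=="wrist":
        T=np.eye(4);T[:3,:3]=Rq(s["eef_rot"]);T[:3,3]=s["ee_pos"]; W=T@ci["T_tool_cam"]
    else: W=np.linalg.inv(ci["camera_from_world"])
    f=192/np.tan(np.radians(ci["fov_y"]/2))
    pickle.dump(dict(W=W,f=f,cx=ci["cx"],cy=ci["cy"],im=im),open(f"pics/{name}.pkl","wb"))
    return im
def load(n): return pickle.load(open(f"pics/{n}.pkl","rb"))
def ray(c,u,v):
    d=c["W"][:3,:3]@np.array([(u-c["cx"])/c["f"],-(v-c["cy"])/c["f"],-1]); return c["W"][:3,3],d/np.linalg.norm(d)
def at_z(c,u,v,z):
    o,d=ray(c,u,v); return o+d*(z-o[2])/d[2]
def proj(c,p):
    q=np.linalg.inv(c["W"])@np.append(p,1); return np.array([c["cx"]+c["f"]*q[0]/-q[2], c["cy"]-c["f"]*q[1]/-q[2]])
def tri(obs):
    A=np.zeros((3,3));b=np.zeros(3);L=[]
    for c,u,v in obs:
        o,d=ray(c,u,v);P=np.eye(3)-np.outer(d,d);A+=P;b+=P@o;L.append((P,o))
    p=np.linalg.solve(A,b); return p,max(np.linalg.norm(P@(p-o)) for P,o in L)
E
python3 - <<'E'
from h import *
snap("top","top");snap("side","side")
for n,p in dict(B2=(.55,-.32,.30),B1=(.62,-.1,.32),A1=(.62,.12,.32),A2=(.55,.34,.30)).items():
    manip.move_ptp(p,down()); im=snap(n); s=monitor.sense(); print(n,s["t"],s["ee_pos"],s["joint_pos"])
    cv2.imwrite(f"pics/{n}.png",cv2.resize(im[:,:,::-1],(800,600),interpolation=cv2.INTER_CUBIC))
E
```

```text
B2 1.9583 [ 0.5487 -0.3218  0.2997] [ 0.5976  0.4895 -0.1724  0.9991  0.0824  1.6596 -1.1214]
B1 2.9333 [ 0.6194 -0.1038  0.3197] [ 0.2628  0.4783 -0.2302  0.9722  0.1088  1.7018 -1.5042]
A1 3.8667 [0.621  0.1159 0.32  ] [-0.0609  0.4916 -0.285   0.9567  0.1372  1.7092 -1.8711]
A2 4.8417 [0.5524 0.3366 0.3003] [-0.4012  0.5293 -0.3355  0.9527  0.1709  1.6824 -2.2507]
```

View pics/B1.png

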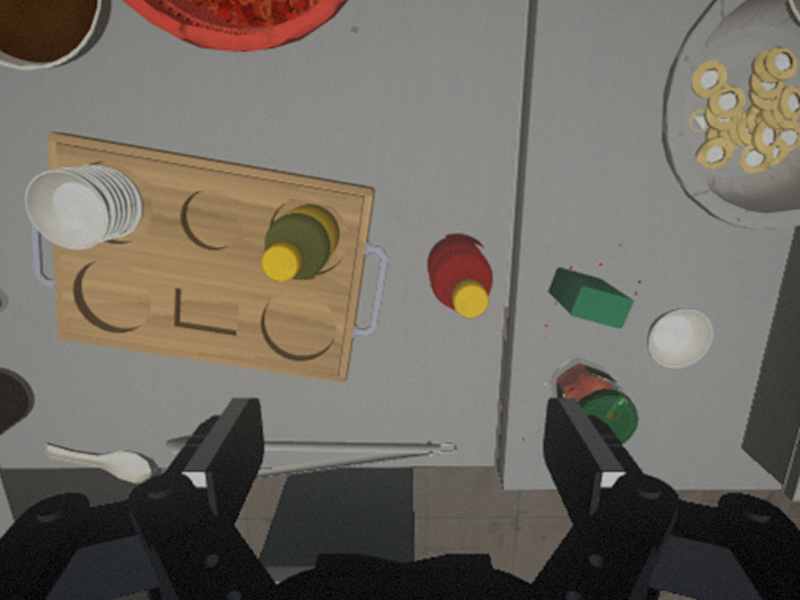

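View pics/A1.png

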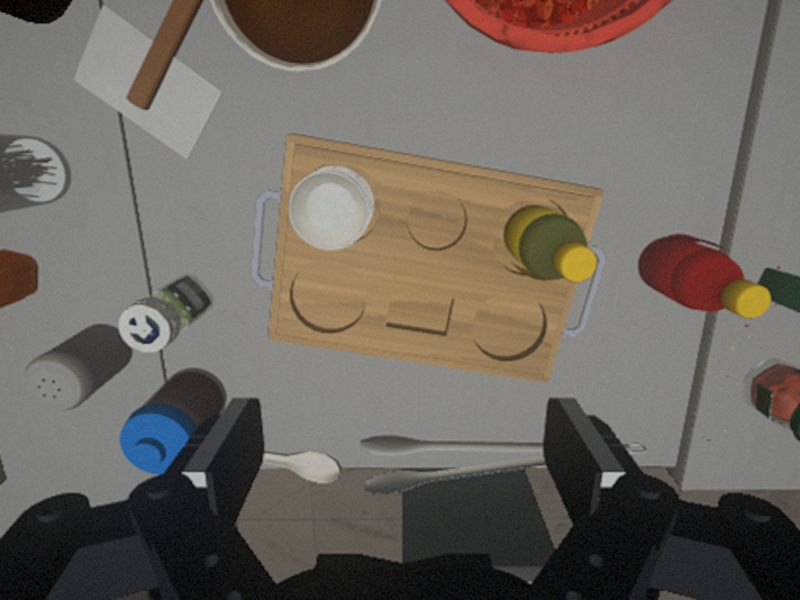

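View pics/B2.png

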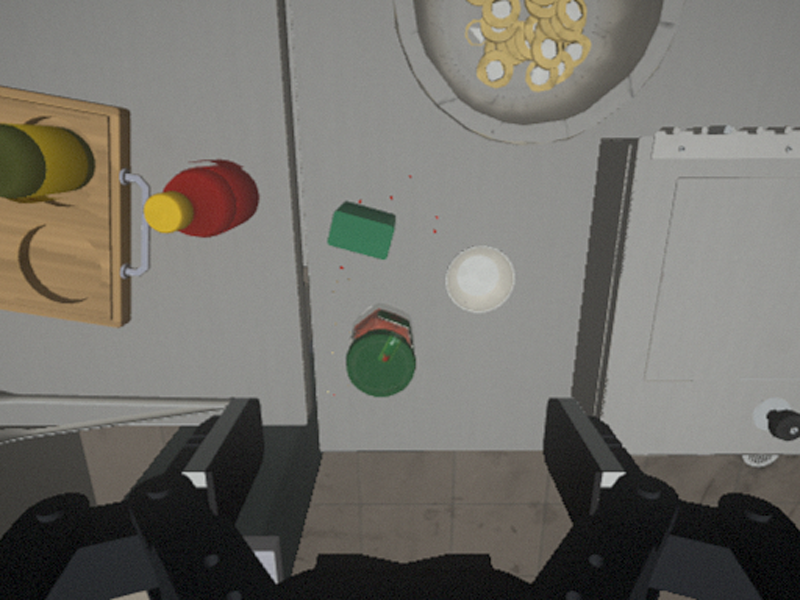

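View pics/A2.png

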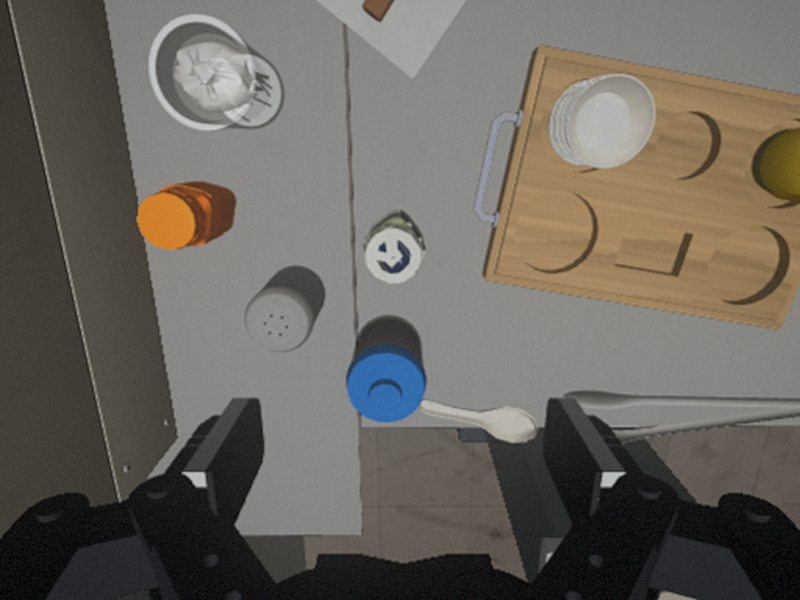

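```bash
cat > m.py <<'E'
from h import *
C={n:load(n) for n in("A1","A2","B1","B2","top")}
k=lambda n,U,V:(C[n],(U+.5)/1.5625-.5,(V+.5)/1.5625-.5)
P=dict(
 cBL=[("A1",290,135),("B1",51,133),("A2",540,46)], cBR=[("A1",603,188),("B1",373,187)],
 cFR=[("A1",550,381),("B1",345,380),("A2",778,327)], cFL=[("A1",270,339),("B1",58,339),("A2",486,281)],
 stack=[("A1",331,208),("B1",68,208),("A2",608,122)], bottlecap=[("A1",575,264),("B1",281,261)],
 redcap=[("B1",470,298),("B2",169,212),("A1",746,300)],
 chili=[("B1",608,417),("B2",381,361)], dish=[("B1",681,338),("B2",480,279)],
 spice=[("A1",146,326),("A2",394,253)], pepper=[("A1",57,385),("A2",277,323)],
 blue=[("A1",157,440),("A2",386,385)])
for n,o in P.items(): 
    p,e=tri([k(*q) for q in o]); print(n,p,"err",round(e,4))
E
python3 m.py
python3 - <<'E'
from h import *
# enlarged crops: pick box & chili label in B2 ; spice/pepper in A2
a=load("B2")["im"][110:270,195:345]; b=load("A2")["im"][120:280,130:280]
cr=lambda a:cv2.resize(a[:,:,::-1],None,fx=2.6,fy=2.6,interpolation=cv2.INTER_CUBIC)
cv2.imwrite("pics/cr.png",np.hstack([cr(a),cr(b)]))
E
```

```text
cBL [0.7103 0.2206 0.0221] err 0.0007
cBR [ 0.6609 -0.075   0.0226] err 0.0001
cFR [ 0.4568 -0.0409  0.0215] err 0.002
cFL [0.5077 0.2566 0.0256] err 0.0011
stack [0.6491 0.1786 0.0814] err 0.0018
bottlecap [ 0.6161 -0.0123  0.1439] err 0.0008
redcap [ 0.5831 -0.1561  0.1309] err 0.0006
chili [ 0.4464 -0.302   0.0833] err 0.0007
dish [ 0.5045 -0.3962  0.0219] err 0.0002
spice [0.5493 0.344  0.0947] err 0.0002
pepper [0.4846 0.4469 0.0805] err 0.0004
blue [0.4329 0.3523 0.0959] err 0.0003
```

View pics/cr.png

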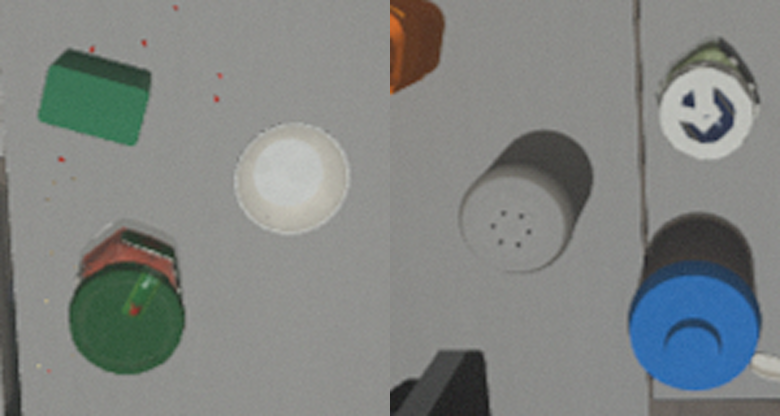

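```bash
cat >> h.py <<'E'
def hover(name,x,y,z=.22,yaw=-.17):
    manip.move_ptp([x,y,z],down(yaw)); manip.pause(.15); return snap(name)
E
python3 - <<'E'
from m import *
from scipy.optimize import least_squares
cor=dict(cBL=(.104,.152),cBR=(.104,-.152),cFR=(-.104,-.152),cFL=(-.104,.152))
def f(p):
    r=[];c,s=np.cos(p[2]),np.sin(p[2])
    for n,(a,b) in cor.items():
        for q in P[n]:
            C_,u,v=k(*q); r+=list(proj(C_,[p[0]+c*a-s*b,p[1]+s*a+c*b,p[3]])-[u,v])
    return r
s=least_squares(f,[.58,.09,-.17,.027]); print("board",s.x,"px rms",np.sqrt(np.mean(s.fun**2)))
g=lambda p:f([*p,.027]); t=least_squares(g,[.58,.09,-.17]);print("z27",t.x,np.sqrt(np.mean(t.fun**2)))
for x,y in [(50,64),(150,85),(136,146),(39,117)]: print("pick",at_z(C["B2"],195+x/2.6-.3,110+y/2.6-.3,.075))
hover("Hd",.505,-.396);hover("Hp",.553,-.298);hover("Hc",.446,-.302);print(monitor.sense()["t"],monitor.sense()["ee_pos"])
cr=lambda n:cv2.resize(load(n)["im"][60:300,160:350,::-1],None,fx=1.38,fy=1.38*1.0,interpolation=cv2.INTER_CUBIC)
cv2.imwrite("pics/H1.png",np.hstack([cr(n) for n in("Hd","Hp","Hc")]))
E
```

```text
cBL [0.7103 0.2206 0.0221] err 0.0007
cBR [ 0.6609 -0.075   0.0226] err 0.0001
cFR [ 0.4568 -0.0409  0.0215] err 0.002
cFL [0.5077 0.2566 0.0256] err 0.0011
stack [0.6491 0.1786 0.0814] err 0.0018
bottlecap [ 0.6161 -0.0123  0.1439] err 0.0008
redcap [ 0.5831 -0.1561  0.1309] err 0.0006
chili [ 0.4464 -0.302   0.0833] err 0.0007
dish [ 0.5045 -0.3962  0.0219] err 0.0002
spice [0.5493 0.344  0.0947] err 0.0002
pepper [0.4846 0.4469 0.0805] err 0.0004
blue [0.4329 0.3523 0.0959] err 0.0003
board [ 0.5832  0.0903 -0.1688  0.0204] px rms 0.9720511218381661
z27 [ 0.5838  0.0902 -0.1689] 1.8024868335193116
pick [ 0.5773 -0.2655  0.075 ]
pick [ 0.5669 -0.3147  0.075 ]
pick [ 0.5359 -0.3074  0.075 ]
pick [ 0.5509 -0.2588  0.075 ]
9.0917 [ 0.4471 -0.3017  0.2198]
```

View pics/H1.png

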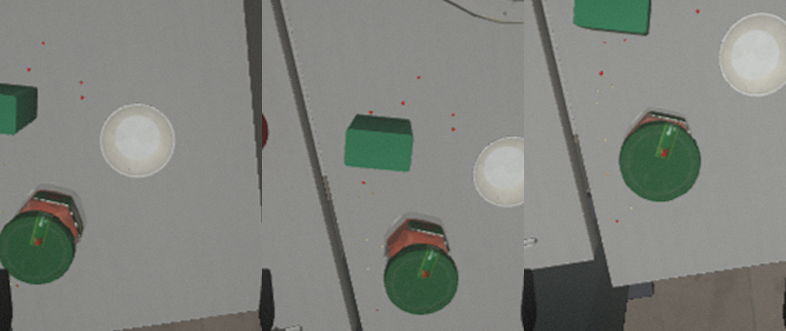

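```bash
python3 - <<'E' | tail -n 20
from m import *
for n in("Hd","Hp","Hc"): C[n]=load(n)
o=dict(Hd=0,Hp=262,Hc=524)
h=lambda n,x,y:(C[n],160+(x-o[n]+.5)/1.38-.5,60+(y+.5)/1.38-.5)
print("chili",tri([h("Hc",660,161),h("Hp",421,280),h("Hd",38,245),k("B2",381,361)]))
print("dish",tri([h("Hd",138,140),h("Hc",757,54),k("B2",480,279),k("B1",681,338)]))
for a in [h("Hc",660,161),h("Hp",421,280),h("Hd",38,245)]: print(at_z(*a,.084))
for a in [h("Hd",138,140),h("Hc",757,54)]: print(at_z(*a,.021))
for x,y in [(349,131),(413,136),(411,171),(345,164)]: print("pick",at_z(*h("Hp",x,y),.075))
E
```

```text
cFL [0.5077 0.2566 0.0256] err 0.0011
stack [0.6491 0.1786 0.0814] err 0.0018
bottlecap [ 0.6161 -0.0123  0.1439] err 0.0008
redcap [ 0.5831 -0.1561  0.1309] err 0.0006
chili [ 0.4464 -0.302   0.0833] err 0.0007
dish [ 0.5045 -0.3962  0.0219] err 0.0002
spice [0.5493 0.344  0.0947] err 0.0002
pepper [0.4846 0.4469 0.0805] err 0.0004
blue [0.4329 0.3523 0.0959] err 0.0003
chili (array([ 0.4411, -0.3016,  0.0753]), np.float64(0.0018284668202618317))
dish (array([ 0.5044, -0.3963,  0.0208]), np.float64(0.0013967856107159754))
[ 0.4432 -0.3018  0.084 ]
[ 0.444  -0.3016  0.084 ]
[ 0.4459 -0.3053  0.084 ]
[ 0.5044 -0.3973  0.021 ]
[ 0.5048 -0.3949  0.021 ]
pick [ 0.5752 -0.2671  0.075 ]
pick [ 0.563  -0.3145  0.075 ]
pick [ 0.5358 -0.3085  0.075 ]
pick [ 0.5503 -0.2587  0.075 ]
```

```bash
cat >> h.py <<'E'
BX,BY,BYAW=.5835,.0902,-.169
def board(a,b):
    c,s=np.cos(BYAW),np.sin(BYAW); return BX+c*a-s*b, BY+s*a+c*b
ret=lambda w:.013*(min(w,.085)/.085)**1.5
HZ=manip.hold_point_z
def pick(x,y,w,gz,yaw,open_=.085,N=40,up=.20,hov=.17):
    """grasp at height gz (above underside) an object w wide; returns TCP height at grasp"""
    z=gz-HZ-ret(w)
    fingers.move_gripper(open_,N)
    manip.move_ptp([x,y,max(up,z+.06)],down(yaw))
    hit=manip.move_l([x,y,z],max_speed=.15,f_stop=12)
    fingers.move_gripper(0,N); s=monitor.sense(); print("grip opening",s["opening"],"hit",hit,"z",s["ee_pos"][2],"want",z)
    z=s["ee_pos"][2]; manip.move_l([x,y,up],max_speed=.2)
    s=monitor.sense(); print("lifted opening",s["opening"],s["ee_pos"],"t",s["t"]); return z
def place(x,y,zt,yaw,rel,up=.20,dn=.004,fs=6,pre=.03):
    """zt: TCP height when seated"""
    manip.move_ptp([x,y,up],down(yaw)); manip.move_l([x,y,zt+pre],max_speed=.15); manip.pause(.1)
    hit=manip.move_l([x,y,zt-dn],max_speed=.03,f_stop=fs); s=monitor.sense()
    print("place hit",hit,"dz to seat",s["ee_pos"][2]-zt,"xy",s["ee_pos"][:2],"F",s["ft_force"])
    return s
def release(rel,up=.20):
    fingers.move_gripper(rel); p=monitor.sense()["ee_pos"]; manip.move_l([p[0],p[1],up],max_speed=.2); print("t",monitor.sense()["t"])
E
python3 - <<'E'
from h import *
z=pick(.444,-.302,.063,.068,-.17)
x,y=board(-.0475,-.095); print(x,y)
s=place(x,y,z+.011,-.17,.08)
if abs(s["ee_pos"][2]-z-.011)<.005: release(.082)
E
```

```text
grip opening 4.9375918062270507e-05 hit False z 0.04521275564891817 want 0.04100482050528244
lifted opening 0.00042160366417421356 [ 0.443  -0.3014  0.1985] t 12.475
0.5206980262312384 0.004542763932357821
place hit False dz to seat -0.003757376578095141 xy [0.521  0.0045] F [-0.3389  0.0562 -0.4087]
t 17.6167
```

Run:
```python
from h import *
im=hover("Q1",.50,-.25,.28,0); sd=snap("side2","side")
a=cv2.resize(im[:,:,::-1],(560,420),interpolation=cv2.INTER_CUBIC)
b=cv2.resize(sd[190:260,220:320,::-1],(240,168),interpolation=cv2.INTER_CUBIC)
o=np.zeros((420,800,3),np.uint8);o[:,:560]=a;o[:168,560:]=b
cv2.imwrite("pics/Q1.png",o); print(monitor.sense()["opening"],monitor.sense()["t"])
```

```text
0.08208169620310064 18.9083
```

View pics/Q1.png

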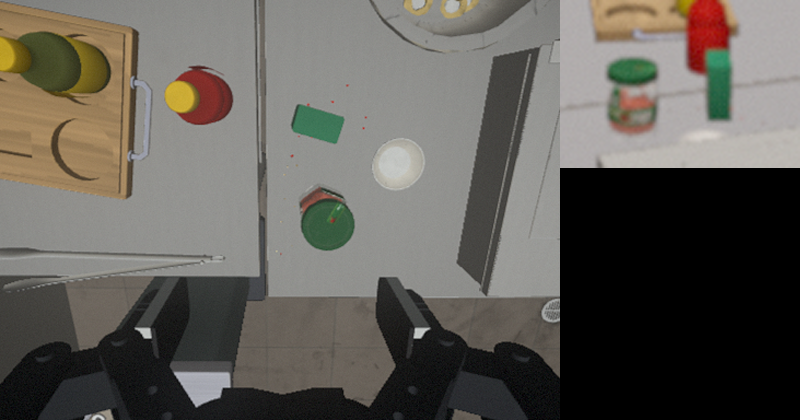

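Run:
```python
from h import *
fingers.move_gripper(0); im=snap("shut")
manip.move_ptp([.47,-.225,.12],down(0)); 
h=manip.move_l([.47,-.225,-.0],max_speed=.05,f_stop=5); s=monitor.sense(); print(h,s["ee_pos"],s["ft_force"],s["opening"],s["t"])
im2=snap("shut2","side"); manip.move_l([.47,-.225,.2],max_speed=.2)
a=cv2.resize(im[:,:,::-1],(560,420),interpolation=cv2.INTER_CUBIC)
b=cv2.resize(im2[130:270,180:300,::-1],(240,280),interpolation=cv2.INTER_CUBIC)
o=np.zeros((420,800,3),np.uint8);o[:,:560]=a;o[:280,560:]=b
cv2.imwrite("pics/Q2.png",o)
```

```text
False [ 0.4702 -0.2251  0.0002] [-0.1962 -0.7405  0.0088] 0.00019659851288728066 22.95
```

View pics/Q2.png

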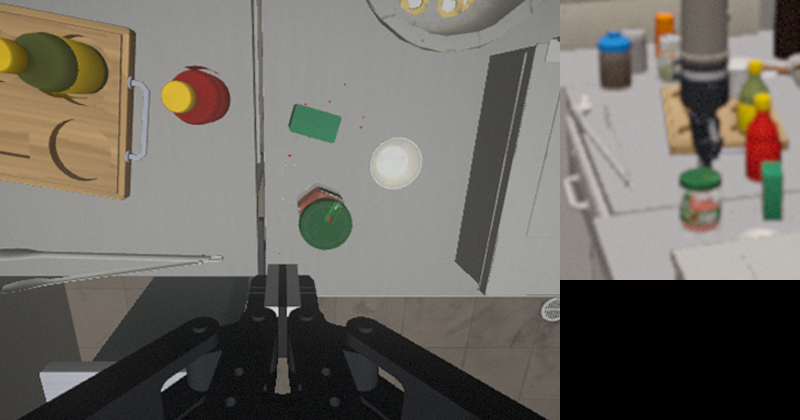

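Run:
```python
from h import *
manip.move_l([.47,-.225,.005],max_speed=.2); manip.pause(.2); print(monitor.sense()["ft_force"])
h=manip.move_l([.47,-.225,-.07],max_speed=.03,f_stop=5); s=monitor.sense(); print(h,s["ee_pos"],s["ft_force"],s["t"])
manip.move_l([.47,-.225,.2],max_speed=.25)
```

```text
[ 0.7264 -0.2003  0.0672]
True [ 0.4702 -0.2234 -0.0288] [-0.982   1.4472  0.7927] 26.7417
```

Run:
```python
from h import *
c=load("Q1"); f=1.09375
print("tong tip",at_z(c,220/f,258/f,.01),"jar now",at_z(c,327/f,224/f,.084))
manip.move_ptp([.49,-.14,.06],down(0)); manip.move_l([.49,-.14,-.0],max_speed=.15); manip.pause(.2); print(monitor.sense()["ft_force"])
h=manip.move_l([.49,-.14,-.07],max_speed=.03,f_stop=3); s=monitor.sense(); print(h,s["ee_pos"],s["ft_force"],s["t"])
manip.pause(.2); s=monitor.sense();print(s["ee_pos"],s["ft_force"])
im2=snap("sd3","side"); im=snap("w3")
manip.move_l([.49,-.14,.2],max_speed=.25)
a=cv2.resize(im[:,:,::-1],(480,360),interpolation=cv2.INTER_CUBIC)
b=cv2.resize(im2[130:250,200:305,::-1],(315,360),interpolation=cv2.INTER_CUBIC)
cv2.imwrite("pics/Q3.png",np.hstack([a,b]))
```

```text
tong tip [ 0.3642 -0.1577  0.01  ] jar now [ 0.444  -0.2998  0.084 ]
[-0.7514  0.4451  0.4761]
True [ 0.49   -0.14   -0.0392] [-1.8292  0.0756  4.5626] 30.5917
[ 0.49   -0.14   -0.0392] [-0.8708 -0.4217  4.9585]
```

View pics/Q3.png

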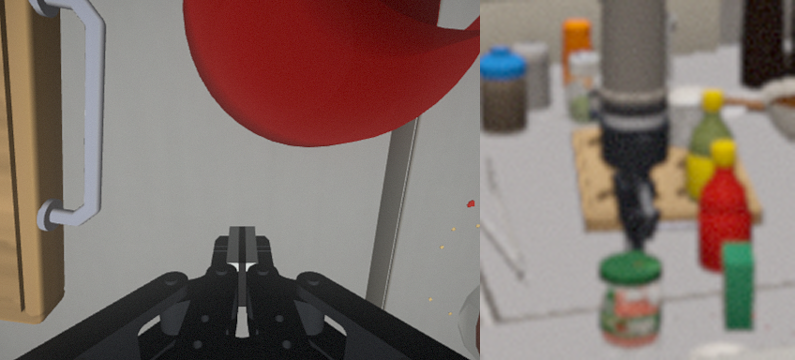

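```bash
sed -i 's/^HZ=.*/HZ=manip.hold_point_z+.039/; s/z=s\["ee_pos"\]\[2\]; manip.move_l/manip.move_l/; s/up=.20/up=.17/g' h.py
python3 - <<'E'
from h import *
z=pick(.444,-.3005,.063,.068,-.17)
if monitor.sense()["opening"]>.05:
    x,y=board(-.0475,-.095)
    s=place(x,y,z+.011,-.17,.08)
    if abs(s["ee_pos"][2]-z-.011)<.005: release(.082)
E
```

```text
grip opening 0.06322076535249875 hit False z 0.003808105126520779 want 0.002004820505282442
lifted opening 0.0628398057100656 [ 0.4428 -0.2997  0.1683] t 36.1083
place hit True dz to seat 0.0018463491907690852 xy [0.5201 0.0046] F [ 0.2714 -0.9216  3.6948]
t 40.55
```

Run:
```python
from h import *
hover("K1",.60,.06,.24,0);hover("K2",.55,.345,.20,0);hover("K3",.485,.44,.20,0);print(monitor.sense()["t"])
cr=lambda n,a,b:cv2.resize(load(n)["im"][a:a+240,b:b+190,::-1],None,fx=1.38,fy=1.38,interpolation=cv2.INTER_CUBIC)
cv2.imwrite("pics/K.png",np.hstack([cr("K1",60,200),cr("K2",60,160),cr("K3",60,160)]))
```

```text
43.3583
```

View pics/K.png

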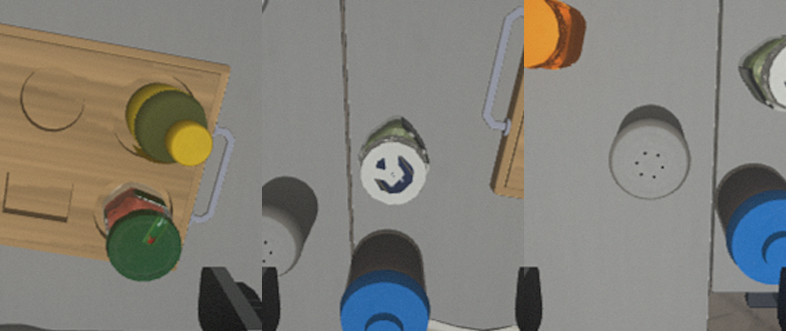

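Run:
```python
from h import *
o=dict(K2=262,K3=524)
h=lambda n,x,y:(load(n),160+(x-o[n]+.5)/1.38-.5,60+(y+.5)/1.38-.5)
k=lambda n,U,V:(load(n),(U+.5)/1.5625-.5,(V+.5)/1.5625-.5)
sp=at_z(*h("K2",394,171),.098); pe=at_z(*h("K3",650,164),.095)
print(sp,pe,tri([h("K3",650,164),k("A1",48,385),k("A2",277,325)]),tri([h("K2",394,171),k("A1",146,326),k("A2",394,253)]))
x,y=pe[:2]
if abs(x-.483)<.006 and abs(y-.447)<.006:
    z=pick(x,y,.055,.062,.3,open_=.08)
    if monitor.sense()["opening"]>.045:
        s=place(*board(-.0475,.095),z+.011,-.17,.08)
        if abs(s["ee_pos"][2]-z-.011)<.006: release(.075)
```

```text
[0.5497 0.3444 0.098 ] [0.4891 0.4442 0.095 ] (array([0.4894, 0.4441, 0.0942]), np.float64(0.0018115358041650043)) (array([0.5491, 0.3443, 0.0944]), np.float64(0.0004372799225507084))
```

Run:
```python
from h import *
z=pick(.489,.4442,.055,.062,.3,open_=.08)
if monitor.sense()["opening"]>.045:
    s=place(*board(-.0475,.095),z+.011,-.17,.08)
    if abs(s["ee_pos"][2]-z-.011)<.006: release(.075)
py=-.17+np.pi/2
x,y=board(.0475,0)
for a in (py,py-np.pi,-.17): print(a,ik([x,y,.02],down(a)))
```

```text
grip opening 0.05721260298790795 hit False z -0.0011153892361025278 want -0.0024664207244233924
lifted opening 0.057195749349281545 [0.4881 0.4431 0.1679] t 46.5833
place hit True dz to seat 0.0012625199930112775 xy [0.5523 0.1917] F [-0.7314 -0.8075  3.9284]
t 50.8917
1.4007963267948966 [ 0.1323  0.6658 -0.4519  1.4676  0.3109  1.0796 -0.5527]
-1.7407963267948965 [-0.7166  0.7954  0.9363  1.5061 -0.67    1.184  -2.9775]
-0.17 [-0.0526  0.6261 -0.1592  1.4762  0.1075  1.0478 -1.9767]
```

Run:
```python
from h import *
z=pick(.5495,.3443,.047,.068,0.,open_=.075)
if monitor.sense()["opening"]>.038:
    s=place(*board(.0475,0),z+.011,1.4,.08)
    if abs(s["ee_pos"][2]-z-.011)<.006: release(.065)
hover("L1",.60,.09,.26,-.17); print(monitor.sense()["t"])
cv2.imwrite("pics/L1.png",cv2.resize(load("L1")["im"][40:300,60:460,::-1],(800,520),interpolation=cv2.INTER_CUBIC))
```

```text
grip opening 0.051439969448976296 hit False z 0.006576039227464914 want 0.004954827189004874
lifted opening 0.051653098557211424 [0.5485 0.3434 0.1679] t 54.325
place hit True dz to seat 0.0016174605271894252 xy [0.6302 0.0829] F [-0.2415 -0.0191  4.0007]
t 59.025
60.5417
```

View pics/L1.png

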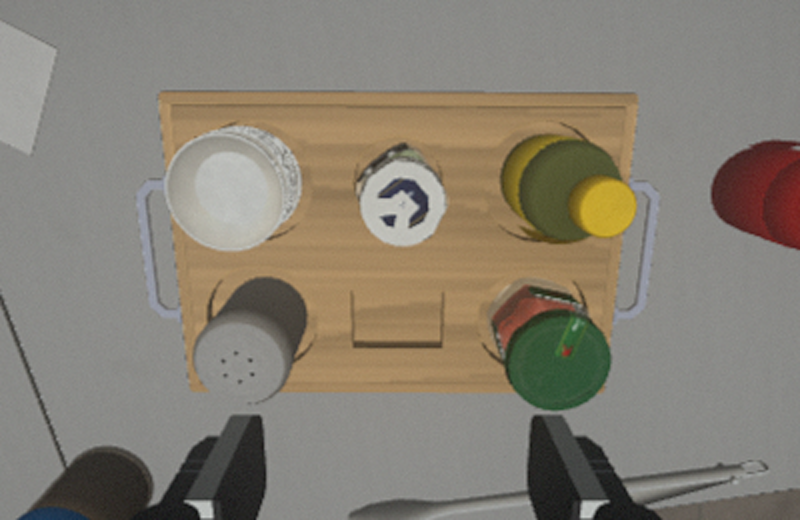

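Run:
```python
from h import *
c=load("L1"); h=lambda x,y:(c,60+(x+.5)/2-.5,40+(y+.5)/2-.5)
c_,s_=np.cos(BYAW),np.sin(BYAW)
def tb(p): d=p[:2]-[BX,BY]; return np.array([c_*d[0]+s_*d[1],-s_*d[0]+c_*d[1]])*1000
for n,x,y,z in [("slotFL",352,348,.027),("slotFR",443,348,.027),("slotL",352,292,.027),("slotR",444,292,.027),("stack",224,191,.089),("cBL",160,94,.027),("cBR",637,95,.027),("cFL",193,391,.027),("cFR",604,391,.027),("spice",402,204,.109),("pepper",238,366,.106),("chili",558,360,.095)]:
    p=at_z(*h(x,y),z); print(n,p,tb(p))
k=lambda n,U,V:(load(n),(U+.5)/1.5625-.5,(V+.5)/1.5625-.5)
for a in [k("A1",331,208),k("B1",68,208),k("A2",608,122)]: print(at_z(*a,.089))
```

```text
slotFL [0.5224 0.1348 0.027 ] [-67.7663  33.6405]
slotFR [0.5115 0.0712 0.027 ] [-67.7564 -30.8323]
slotL [0.563  0.1269 0.027 ] [-26.4238  32.7211]
slotR [0.5523 0.0645 0.027 ] [-26.4174 -30.5566]
stack [0.6495 0.1783 0.089 ] [50.2929 97.9135]
cBL [0.7094 0.2205 0.027 ] [102.2074 149.5848]
cBR [ 0.6588 -0.0726  0.027 ] [ 101.6002 -147.8597]
cFL [0.5089 0.2548 0.027 ] [-101.2622  149.7254]
cFR [ 0.4588 -0.039   0.027 ] [-101.2041 -148.35  ]
spice [0.6288 0.0817 0.109 ] [46.0768 -0.8054]
pepper [0.5522 0.1907 0.106 ] [-47.7761  93.8221]
chili [0.5198 0.0056 0.095 ] [-48.58   -94.1072]
[0.6509 0.176  0.089 ]
[0.65   0.1748 0.089 ]
[0.6478 0.1823 0.089 ]
```

Run:
```python
from h import *
z=pick(.5565,-.2868,.030,.057,1.32,open_=.065,N=30)
if monitor.sense()["opening"]>.022:
    s=place(*board(-.0472,.0008),z+.011,BYAW+np.pi/2,.08)
    if abs(s["ee_pos"][2]-z-.011)<.006: release(.052)
hover("M1",.648,.178,.22,-.17); print(monitor.sense()["t"])
cv2.imwrite("pics/M1.png",cv2.resize(load("M1")["im"][60:310,110:430,::-1],(768,600),interpolation=cv2.INTER_CUBIC))
```

```text
grip opening 0.029829383755527777 hit False z -0.0026218614640819288 want -0.003425817941841667
lifted opening 0.02993517547791685 [ 0.5554 -0.2864  0.1683] t 65.275
place hit True dz to seat 0.0006380372379388346 xy [0.5368 0.0988] F [-1.1591 -0.7209  3.5988]
t 70.05
71.65
```

View pics/M1.png

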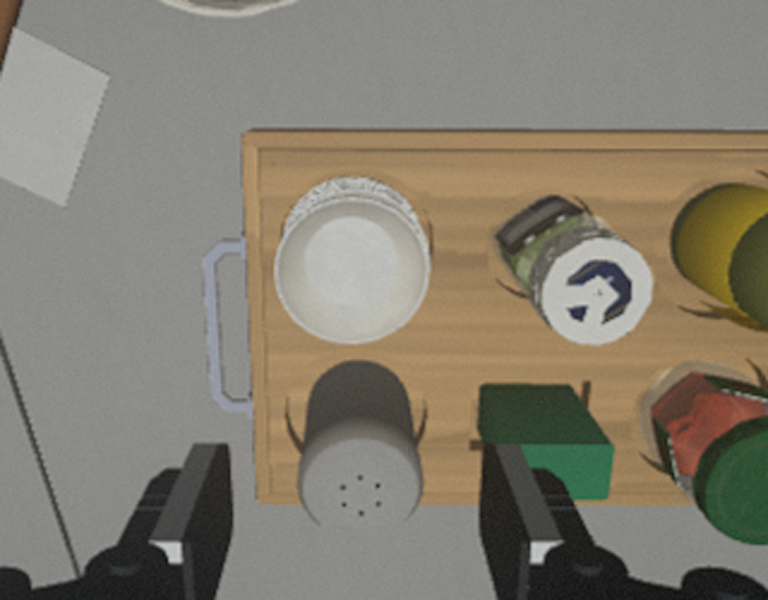

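Run:
```python
from h import *
m=(load("M1"),110+(352.5+.5)/2.4-.5,60+(270.5+.5)/2.4-.5)
l=(load("L1"),60+224.5/2-.5,40+191.5/2-.5)
k=lambda n,U,V:(load(n),(U+.5)/1.5625-.5,(V+.5)/1.5625-.5)
v=[m,l,k("A1",331,208),k("B1",68,208),k("A2",608,122)]
print(tri(v),tri(v[:2]))
for z in(.083,.089):
    for a in v: print(z,at_z(*a,z))
# dish view for tilt: radius check
c=m[0]
for x in (275,430): print(at_z(c,110+(x+.5)/2.4-.5,m[2],.086))
```

```text
(array([0.6489, 0.1789, 0.0823]), np.float64(0.0022353214237318497)) (array([0.6496, 0.1782, 0.0889]), np.float64(7.37473386635356e-05))
0.083 [0.6482 0.1785 0.083 ]
0.083 [0.6491 0.18   0.083 ]
0.083 [0.6502 0.1768 0.083 ]
0.083 [0.6493 0.1788 0.083 ]
0.083 [0.648 0.18  0.083]
0.089 [0.6497 0.1782 0.089 ]
0.089 [0.6495 0.1783 0.089 ]
0.089 [0.6509 0.176  0.089 ]
0.089 [0.65   0.1748 0.089 ]
0.089 [0.6478 0.1823 0.089 ]
[0.6546 0.2112 0.086 ]
[0.6433 0.1454 0.086 ]
```

Run:
```python
from h import *
z=pick(.5045,-.3965,.067,.0287,-.17,open_=.085,N=25)
snap("dh"); 
if monitor.sense()["opening"]>.055:
    s=place(.6495,.1783,z+.083,-.17,.08,fs=4)
    if abs(s["ee_pos"][2]-z-.083)<.007: release(.085)
    hover("N1",.60,.09,.26,-.17)
s=monitor.sense();print(s["t"],s["opening"])
a=cv2.resize(load("dh")["im"][110:300,150:370,::-1],(352,304)); 
sd=snap("sd4","side")
b=cv2.resize(load("N1")["im"][40:300,60:460,::-1],(440,286),interpolation=cv2.INTER_CUBIC) if s["opening"]>.08 else a
d=cv2.resize(sd[140:220,215:320,::-1],(399,304),interpolation=cv2.INTER_CUBIC)
o=np.zeros((600,800,3),np.uint8);o[:304,:352]=a;o[:304,352:751]=d;o[304:304+b.shape[0],:b.shape[1]]=b[:296];cv2.imwrite("pics/N.png",o)
```

```text
grip opening 0.06332093171925579 hit False z -0.036638850488722896 want -0.038097606908155716
lifted opening 0.06321548446946929 [ 0.5036 -0.3958  0.1683] t 77.2833
place hit True dz to seat 0.0015260612714521476 xy [0.6491 0.1782] F [-0.3143  0.8462  3.9259]
t 82.3417
83.1417 0.08452072200804901
```

View pics/N.png

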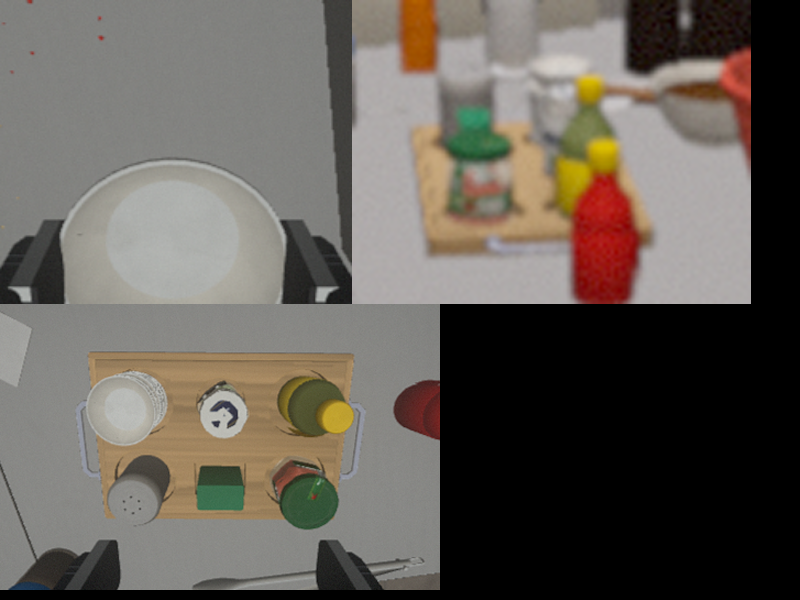

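Run:
```python
from h import *
hover("M2",.648,.178,.22,-.17); print(monitor.sense()["t"])
a=cv2.resize(load("N1")["im"][85:185,125:225,::-1],(400,400),interpolation=cv2.INTER_CUBIC)
b=cv2.resize(load("M2")["im"][120:220,205:305,::-1],(400,400),interpolation=cv2.INTER_CUBIC)
cv2.imwrite("pics/O.png",np.hstack([a,b]))
```

```text
83.9
```

View pics/O.png

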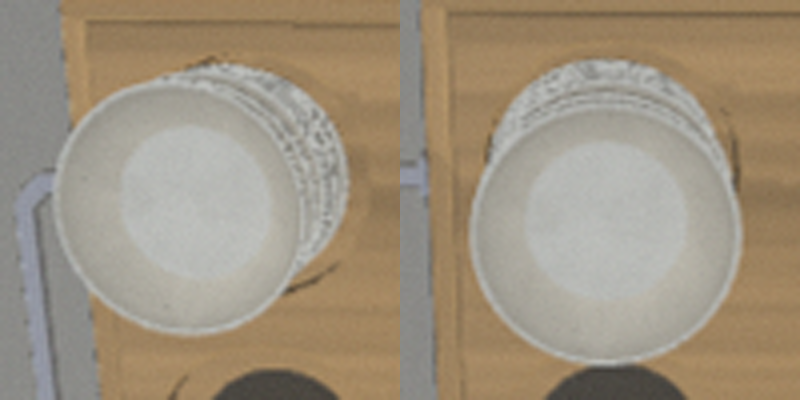

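Run:
```python
from h import *
n=(load("N1"),125+179.5/4-.5,85+208/4-.5); m=(load("M2"),205+206.5/4-.5,120+235/4-.5)
print(tri([n,m]),at_z(*n,.104),at_z(*m,.104))
```

```text
(array([0.6487, 0.178 , 0.1053]), np.float64(9.304227487023152e-05)) [0.6485 0.1785 0.104 ] [0.6485 0.178  0.104 ]
```

Dish rim centre is at (0.6487, 0.1780, 0.105), against the stack centre at (0.6495, 0.1783) and the expected 0.104 height, so it is seated and centred. The arm is clear, so I am handing in.

Run:
```python
from h import *
manip.move_l([.60,.10,.30],max_speed=.2); job_done(); print(monitor.sense()["t"])
```

```text
the job is handed in; nothing more can be done
the job is handed in; nothing more can be done
```

The board is made up and handed in at about 85 s. The chili jar, pepper shaker, spice jar and toothpick box are in their pockets, and the sauce dish is on the stack. The bottle, stack, blue jar and look-alikes were left where they stood.

**Seating:** each of the five met its support within 2 mm of the expected height. The last pictures show everything upright on the board. The dish measures about 1 mm off the stack's centre, with its rim at 105 mm against the expected 104 mm.

**What disagreed:**
- **First chili grasp missed:** the fingertips sit about 39 mm short of the TCP the robot reports. I found this by touching the worktop and allowed for it from then on.
- **An odd probe contact:** an earlier, unclear touch near the chili jar may have nudged it about 2 mm. I do not know what was touched; the jar stayed upright.
- **Low heights from the distant views:** these measured the stack rim and bottle cap about 8 mm low and the board about 5 mm low. The close views of the stack and dish agreed to within 1–2 mm.

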